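# Square a turning blank into the corner of the marking-out board

### The job

Get the long square turning blank ready for marking out: push it along the board until its long side lies flat against the fence and its end is up against the wooden end stop. Only push it - do not pick it up or tip it over - and leave the tin, the turned finial, the offcut and the tools where they are.

Things in the scene. Friction and masses are not known exactly. Their poses are not given: they have to be found in the camera images.
- blank_c (a point): centre of the blank, the loose bar of pale wood 50 x 150 x 50 mm (x, y, z) lying on the board; its own y axis runs along its 150 mm length, z is up; it weighs about 0.2 to 0.4 kg and slides on the board at a push of about 1 to 5 N (jerks while starting or squaring up can reach 8 N; pressing it with 13 N is safe). It starts crooked by up to 0.35 rad, clear of fence and stop.
- jig: the marking-out board, screwed to the bench: a grey laminated panel 240 x 470 x 12 mm, its origin in the middle of its underside, z up. The dark wooden fence, 30 mm high above the board and 35 mm wide, runs along its whole y length; the fence's inner face is at x = +65 mm of the board's frame and looks to -x (towards the robot).
- stop: the end stop, a dark wooden cleat 85 x 25 x 30 mm (x, y, z) screwed on the board against the fence, square to it, with axes parallel to the board's. It is at one end of the board, 215 mm from the middle to +y or to -y of the board's frame (either may be drawn). Its origin is in the middle of its underside, on top of the board; its faces are 12.5 mm to either side along y, and the one looking to the middle of the board is the one to use.
- tin_c (a point): centre of a loose round metal tin, 55 mm diameter, 35 mm high, standing on the board by the fence at the end where the stop is not
- finial_c (a point): half-way up a loose turned wooden finial, 40 mm diameter, 52 mm high, standing on one near corner of the board
- offcut_c (a point): centre of a loose square wooden offcut 40 x 40 x 45 mm high, on the other near corner of the board
- skew_c (a point): a skew chisel lying on the bench left of the board, 330 mm long, 32 mm wide, 28 mm high; the point is near its middle, 10 mm up, its x axis pointing along the blade
- gouge_c (a point): a narrower gouge lying on the bench right of the board, 310 mm long, 28 mm wide and high; the point is near its middle, 10 mm up, its x axis pointing along the blade
- mallet_c (a point): a round wooden mallet standing on its head on the bench at the right, 86 mm diameter, 205 mm high; the point is on its axis, 100 mm up
Mind the look-alikes: they are no part of the job. Leave any blue or red look-alike of the part that bears blank_c alone.

How it is judged:
By the outcome, as a careful person would: the job done as asked, in the order asked, and still so for the second after the job is handed in, with the robot touching nothing.
It also fails if it takes over 45 s, if anything falls off the work surface, if the arm or the gripper's body presses on something with over 40 N, if the wrist force passes 120 N, or if a joint passes its speed limit or range.

### The arm

A 7-joint arm with a two-finger parallel gripper is mounted at the origin on the work surface. World frame = base frame: x ahead of the robot, y to its left, z up, the work surface at z = 0. Lengths are in m, angles in rad, forces in N, time in s.
With the tool pointing down it reaches from about 0.4 to 0.85 m from the base axis. Payload 10.4 kg.
Tool frame: the origin (TCP) lies on the centre line of the jaws, within the pads' length; the fingertips stand r.tip_extent ahead of it and the grasp point (between the pads) lies 3 mm ahead of it (r.tip_extent is the distance from the TCP to the fingertips, in m); z points along the fingers, y is the direction in which the jaws open and shut (so a half turn about z gives the same grasp; the last joint's range is limited). The gripper opens to 87 mm and grips with 3 to 60 N. Pads are 19 mm wide; open, the fingers measure 117 mm over their backs; the gripper's body (75 mm by 190 mm) begins 51 mm behind the grasp point.
Start: joints at [-0.023, 0.332, -0.065, 1.46, 0.022, 1.35, -0.088], TCP at [0.625, 0, 0.245] pointing down, gripper open.
Joint ranges: [-2.6, 2.6], [-0.5, 2.12], [-1.47, 1.34], [0.16, 2.42], [-1.27, 4.41], [0.06, 2.06], [-2.6, 2.6]. Speed limits (rad/s): [2.22, 2.22, 2.79, 2.79, 3.14, 3.14, 3.14].

### API

Orientations are given as a unit quaternion [x, y, z, w].
In Python, from bench import r gives the robot as it stands. The module is installed in compiled form; this text tells all that it offers.
- The arm moves only by the shell command python3 -m jog 'ROWS' [FORCE]. ROWS is JSON, a list of rows, each a list of 5 numbers: the shift along the tool's x, y, z in cm, then the turn about the tool's z in rad, then the closure, from 0 (fully open) to 1 (shut). A call has exactly 10 rows; each row shifts and turns the pose as measured when the row begins, along the tool's axes as they then stand; what a row does not reach is not made up. A row lasts 1/10 s, in which the tool goes at most 50 mm and 8.59 degrees, less where a joint would pass 70% of its speed; a pose out of reach is approached as far as the arm can. A call with a gripper value outside its range is refused whole. The fingers move at their own pace and stop on an object; FORCE is the grip in N (left out, the last holds). Time passes only in rows, so rows that do not move let the fingers close, or fill a call up. It gives the time, the measured TCP pose, the force and the opening at its end, in the units of the state.
- r.read_state(): the state, without advancing time (a new reading comes with each control period).
- r.camera(name): name is "scene" or "side" or "wrist"; returns a dict with "pixels" (400x640x3 uint8, red, green, blue), "fx", "fy", "cx", "cy" (pixels), "k1" (the pictures are not rectified: a ray, as slopes to the right and down, at radius r is drawn at 1 + k1 r^2 times it, then the intrinsics apply), "camera_from_world" (4x4, takes a point from world to camera coordinates). Camera axes: x right, y up, looking along -z (the intrinsics and any distortion apply to the point x, -y, -z); pixel columns grow to the right and rows downward; lengths in m; the calibration is good to about 2 mm. A picture is of the moment at which its call begins. There is no depth.
- r.close_job(): hands the job in, once; it reports no verdict.
The state is a dict: "time": time; "joint_positions": joint angles; "joint_vel": joint speeds; "joint_torque": joint torques, N m; "ee_pos": TCP position; "eef_rot": TCP orientation; "ft_force": force on the tool from outside, world axes, zero at the start; "torque": the same for the moment, N m; "width": finger opening in m.
Only numpy, scipy, OpenCV 4.12 (cv2) and the standard library are available. Lean on these libraries where they do the work, as an engineer would, in place of code of your own. Each camera call takes 0.05 s, during which the arm holds its last target. There are 200 camera calls.

## Working session

There is one attempt and no reset: what is moved stays moved. The work goes in short steps, Python scripts to look and compute and a shell command to move; the robot and the scene stay as the last step left them, time stands still between calls to the robot, and variables do not carry over. Pictures are saved under pics/ and viewed, about 8 in all and at most 12, crops included, and the job is handed in when it is done.

```bash
mkdir -p pics; cat > h.py <<'E'
import numpy as np, cv2
from bench import r
def snap(n,f):
    c=r.camera(n); cv2.imwrite('pics/'+f,c['pixels'][:,:,::-1]); np.savez('pics/'+f[:-4]+'.npz',**c); return c
def load(f): return dict(np.load('pics/'+f+'.npz'))
def cast(c,uv,z):
    K=np.array([[c['fx'],0,c['cx']],[0,c['fy'],c['cy']],[0,0,1.]])
    d=((np.array(uv,float).reshape(-1,2)-[c['cx'],c['cy']])/[c['fx'],c['fy']])
    u=d.copy()
    for _ in range(20): u=d/(1+c['k1']*(u**2).sum(1,keepdims=True))
    T=np.linalg.inv(c['camera_from_world']); ray=np.c_[u[:,0],-u[:,1],-np.ones(len(u))]@T[:3,:3].T
    o=T[:3,3]; s=(z-o[2])/ray[:,2]; return o+ray*s[:,None]
def proj(c,P):
    P=np.array(P,float).reshape(-1,3); q=np.c_[P,np.ones(len(P))]@np.array(c['camera_from_world']).T
    u=np.c_[q[:,0]/-q[:,2],-q[:,1]/-q[:,2]]; u*=1+c['k1']*(u**2).sum(1,keepdims=True)
    return u*[c['fx'],c['fy']]+[c['cx'],c['cy']]
E
python3 - <<'E'
from h import *
for n in('scene','side','wrist'): c=snap(n,n+'0.png'); print(n,c['k1'],np.linalg.inv(c['camera_from_world'])[:3,3])
s=r.read_state(); print(r.tip_extent,s['time'],s['ee_pos'],s['eef_rot'],s['ft_force'],s['width'])
a=[cv2.imread(f'pics/{n}0.png') for n in('scene','side')]
E
```

```text
scene -0.013450651956319311 [1.05363663 0.19046166 1.01357847]
side 0.020496001677354006 [ 0.00231962 -0.81098258  0.96059096]
wrist 0.014761129005968914 [0.62576171 0.07595699 0.38435109]
0.022 0.15 [ 6.24741150e-01 -2.29445447e-06  2.43962823e-01] [ 7.07092649e-01  7.07120718e-01 -3.97120775e-04 -3.44153918e-04] [ 0.26253388 -0.65269351 -0.56893385] 0.08700636620954383
```

View pics/scene0.png

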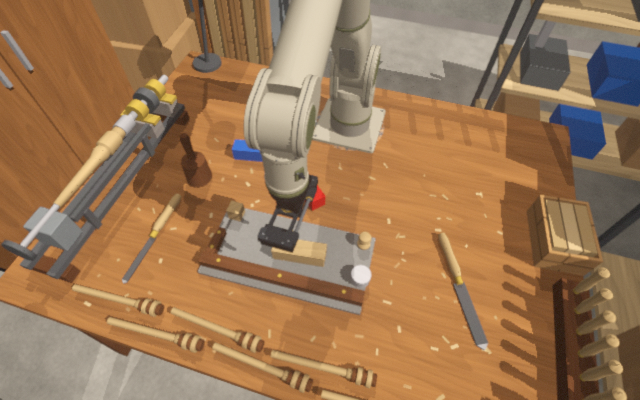

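View pics/wrist0.png

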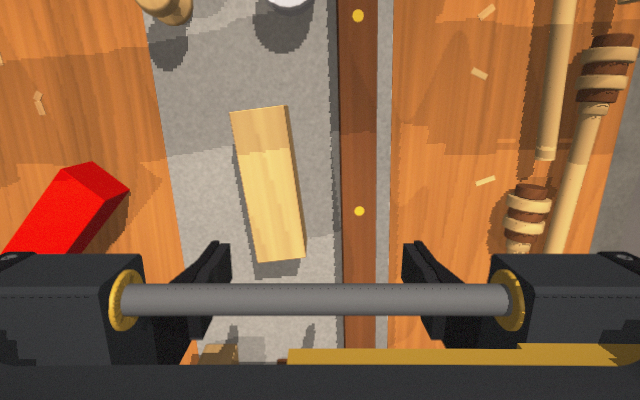

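View pics/side0.png

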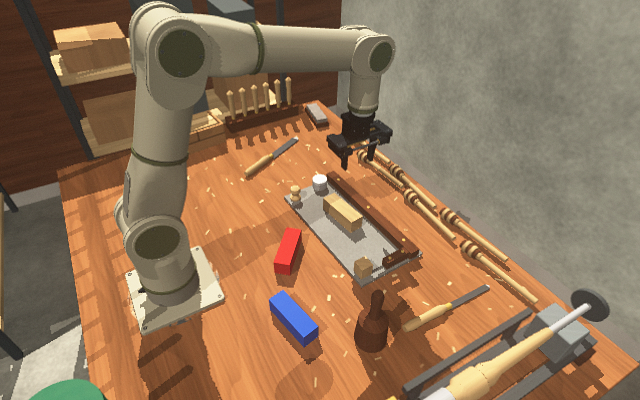

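The blank is the pale bar at wrist (268,185), scene (300,250) and side (343,212). It is the only uncoloured bar on the board. The red bar, scene (317,198), and the blue bar, scene (247,150), are look-alikes on the bench. The dark stop is at the -y end, side (400,257). The tin is at +y.

```bash
python3 - <<'E'
from h import *
w=load('wrist0'); s=load('side0')
im=w['pixels'].copy(); hsv=cv2.cvtColor(im,cv2.COLOR_RGB2HSV)
roi=np.zeros(hsv.shape[:2],np.uint8); roi[90:275,210:325]=1
m=((hsv[...,1]>60)&(hsv[...,0]<35)&(hsv[...,2]>100)).astype(np.uint8)*roi
m=cv2.morphologyEx(m,cv2.MORPH_OPEN,np.ones((5,5)))
k=max(cv2.findContours(m,cv2.RETR_EXTERNAL,cv2.CHAIN_APPROX_NONE)[0],key=cv2.contourArea)
h=cv2.convexHull(k); q=cv2.approxPolyDP(h,6,True)[:,0]; print(q.tolist())
P=cast(w,k[:,0],.062)[:,:2].astype(np.float32); print('rect',cv2.minAreaRect(P))
print('corners',cast(w,q,.062).round(4).tolist())
cv2.polylines(im,[q],True,(255,0,0),1)
a=cv2.resize(im[90:280,140:410],None,fx=1.4,fy=1.4)
b=cv2.resize(s['pixels'][165:290,270:430],None,fx=4.6,fy=4.6,interpolation=cv2.INTER_CUBIC)
cv2.imwrite('pics/crop1.png',b[:,:,::-1]); cv2.imwrite('pics/crop2.png',cv2.resize(im[0:280,130:410],None,fx=2.1,fy=2.1)[:,:,::-1])
E
```

```text
[[287, 105], [305, 257], [257, 262], [229, 112]]
rect ((0.5829780101776123, -0.0025291666388511658), (0.05450277402997017, 0.15029294788837433), 7.2290849685668945)
corners [[0.5999, 0.0741, 0.062], [0.6147, -0.0735, 0.062], [0.5659, -0.079, 0.062], [0.5478, 0.068, 0.062]]
```

View pics/crop1.png

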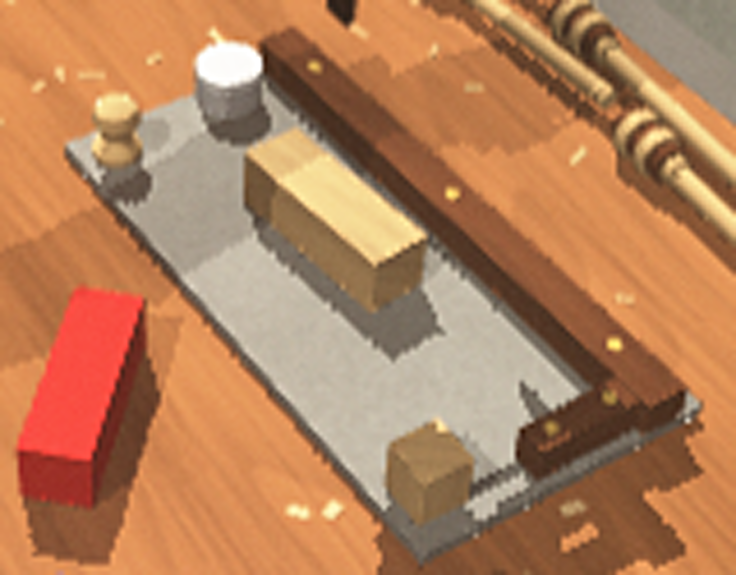

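View pics/crop2.png

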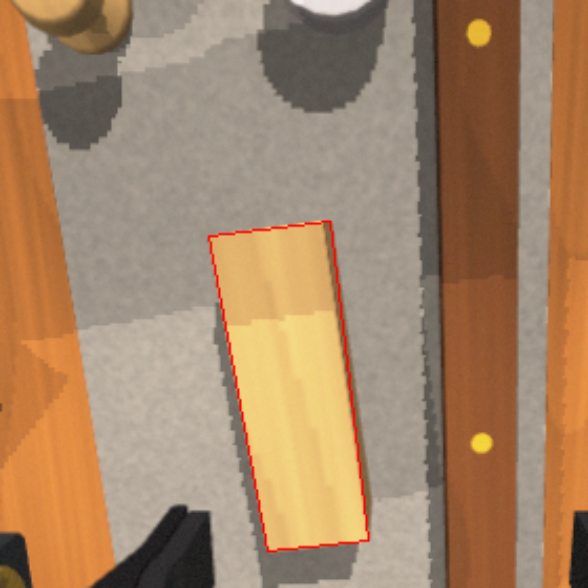

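The crops confirm it: the pale bar lies free on the board, with its top at wrist corners (229,112), (287,105), (305,257) and (257,262). The stop is at the -y end, with its inner top edge at about crop (517,437)-(600,385). The offcut is on the near -y corner and the finial on the near +y corner.

```bash
python3 - <<'E'
from h import *
w=load('wrist0'); s=load('side0')
f=cast(w,[[337.6,0],[341.4,267]],.042); print('fence',f.round(4).tolist(), 'yaw', np.arctan2(-(f[0]-f[1])[0],(f[0]-f[1])[1]))
g=lambda p:np.array(p)/4.6+[270,165]
print('fence side inner top',cast(s,g([[265,45],[592,378]]),.042).round(4).tolist())
print('stop inner top',cast(s,g([[517,435],[598,385]]),.042).round(4).tolist())
print('blank side',cast(s,g([[247,152],[298,128],[427,238],[372,265]]),.062).round(4).tolist())
print('near edge',cast(s,g([[68,146],[418,548]]),.012).round(4).tolist(),cast(s,g([[418,548],[698,403]]),.012).round(4).tolist())
print('offcut top',cast(s,g([[390,437],[436,420],[474,460],[424,487]]),.057).round(4).tolist())
print('finial,tin top',cast(s,g([[117,103]]),.064).round(4).tolist(),cast(s,g([[230,62]]),.047).round(4).tolist())
E
```

```text
fence [[0.6445, 0.1618, 0.042], [0.6533, -0.0945, 0.042]] yaw 0.03455988566072094
fence side inner top [[0.6399, 0.1897, 0.042], [0.642, -0.2291, 0.042]]
stop inner top [[0.5682, -0.2442, 0.042], [0.6415, -0.236, 0.042]]
blank side [[0.5468, 0.0633, 0.062], [0.5946, 0.068, 0.062], [0.6104, -0.0794, 0.062], [0.5612, -0.0828, 0.062]]
near edge [[0.4574, 0.188, 0.012], [0.4755, -0.2694, 0.012]] [[0.4755, -0.2694, 0.012], [0.7114, -0.2637, 0.012]]
offcut top [[0.4872, -0.2148, 0.057], [0.5211, -0.2177, 0.057], [0.5228, -0.2565, 0.057], [0.483, -0.2587, 0.057]]
finial,tin top [[0.488, 0.1598, 0.064]] [[0.6004, 0.1791, 0.047]]
```

Board yaw is about +0.035 and the blank's about +0.11. The fence inner face is at x≈0.650 at y=0, and the stop face at y≈-0.237. I'll approach the blank's near side with the jaws closed.

```bash
python3 -m jog '[[0,-3,0,-0.035,1],[0,-3,0,0,1],[0,-3,0,0,1],[0,-2.5,0,0,1],[0,0,0,0,1],[0,0,3,0,1],[0,0,3,0,1],[0,0,3,0,1],[0,0,3,0,1],[0,0,0,0,1]]' 20
```

```text
time: 1.15
ee_pos: [0.5064, -0.0031, 0.1187]
eef_rot: [0.694, 0.72, -0.0, -0.0]
ft_force: [0.0, -0.4, -0.1]
width: 0.0151
```

```bash
python3 -m jog '[[0,0,3,0,1],[0,0,2.5,0,1],[0,0,1.8,0,1],[0,0,0,0,1],[0,1,0,0,1],[0,1,0,0,1],[0,0.7,0,0,1],[0,0.4,0,0,1],[0,0.4,0,0,1],[0,0,0,0,1]]'; python3 - <<'E'
from h import *
snap('wrist','wrist1.png')
E
```

```text
time: 2.15
ee_pos: [0.5529, -0.0011, 0.0545]
eef_rot: [0.694, 0.72, 0.004, 0.004]
ft_force: [-1.6, -0.3, 0.1]
width: 0.0004
```

View pics/wrist1.png

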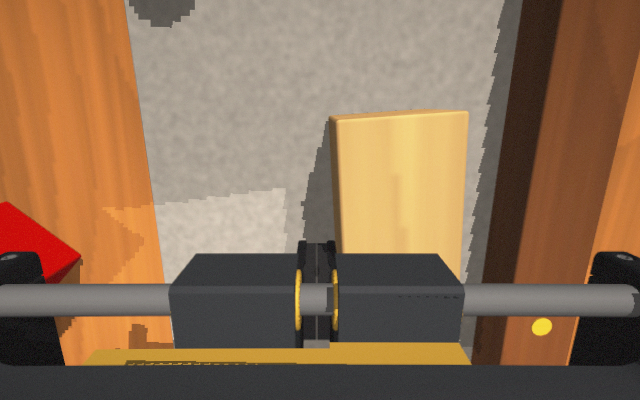

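The finger is against the blank's near side, at about column 320, pushing with ~1.6 N, and the way to the fence is clear. I'll go a little lower and push on.

```bash
python3 -m jog '[[0,-0.3,0.5,0,1],[0,0,0.5,0,1],[0,0.4,0,0,1],[0,0.4,0,0,1],[0,0.4,0,0,1],[0,0.4,0,0,1],[0,0.4,0,0,1],[0,0.3,0,0,1],[0,0.3,0,0,1],[0,0,0,0,1]]'
```

```text
time: 3.2
ee_pos: [0.5768, -0.0003, 0.0434]
eef_rot: [0.694, 0.72, 0.003, 0.003]
ft_force: [-1.2, 0.8, 0.8]
width: 0.0005
```

```bash
python3 -m jog '[[0,0.3,0,0,1],[0,0.2,0,0,1],[0,0.2,0,0,1],[0,0.2,0,0,1],[0,0.2,0,0,1],[0,0.1,0,0,1],[0,0.1,0,0,1],[0,0.1,0,0,1],[0,0.1,0,0,1],[0,0,0,0,1]]'; python3 - <<'E'
from h import *
snap('scene','scene2.png')
E
```

```text
time: 4.2
ee_pos: [0.5861, -0.0002, 0.0435]
eef_rot: [0.694, 0.72, -0.002, -0.002]
ft_force: [-1.9, -0.4, 1.6]
width: 0.0
```

```bash
python3 -m jog '[[0,0.2,0,0,1],[0,0.2,0,0,1],[0,0.2,0,0,1],[0,0.2,0,0,1],[0,0.2,0,0,1],[0,0.2,0,0,1],[0,0.2,0,0,1],[0,0.2,0,0,1],[0,0.2,0,0,1],[0,0.2,0,0,1]]'; python3 - <<'E'
from h import *
snap('wrist','wrist3.png')
E
```

```text
time: 5.25
ee_pos: [0.5856, -0.0002, 0.044]
eef_rot: [0.694, 0.719, -0.02, -0.018]
ft_force: [-15.8, 1.0, 14.4]
width: 0.0005
```

View pics/wrist3.png

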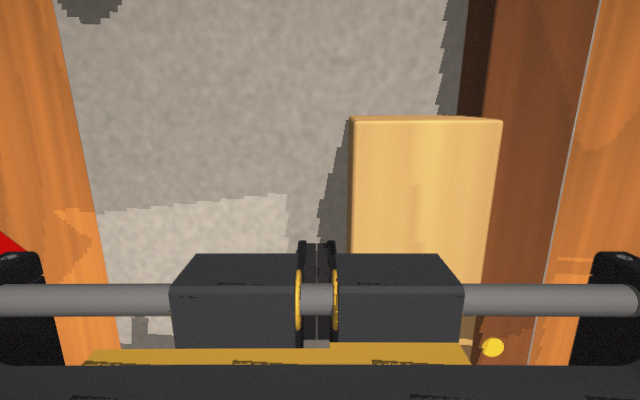

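It is seated against the fence, since force rose to ~16 N with no motion. The wrist view shows the blank's right side meeting the fence along its length, from (500,125) to (483,290). Next I back off and go around to its +y end.

```bash
python3 -m jog '[[0,-1,0,0,1],[0,-2,0,0,1],[0,-1,0,0,1],[3,0,0,0,1],[3,0,0,0,1],[3,0,0,0,1],[1.3,0,0,0,1],[0,0,0,0,1],[0,0,0,0,1],[0,0,0,0,1]]'
```

```text
time: 6.3
ee_pos: [0.5435, 0.1005, 0.047]
eef_rot: [0.696, 0.718, -0.018, -0.015]
ft_force: [-0.1, -0.7, -0.2]
width: 0.0004
```

```bash
python3 -m jog '[[0,2.5,0,0,1],[0,2.5,0,0,1],[0,2.5,0,0,1],[0,0.4,0,0,1],[0,0,0,0,1],[-0.6,0,0,0,1],[-0.6,0,0,0,1],[0,0,0,0,1],[0,0,0,0,1],[0,0,0,0,1]]'; python3 - <<'E'
from h import *
snap('scene','scene4.png')
E
```

```text
time: 7.3
ee_pos: [0.6231, 0.0786, 0.0429]
eef_rot: [0.7, 0.714, -0.02, -0.014]
ft_force: [0.3, -0.7, -0.3]
width: 0.0005
```

View pics/scene4.png

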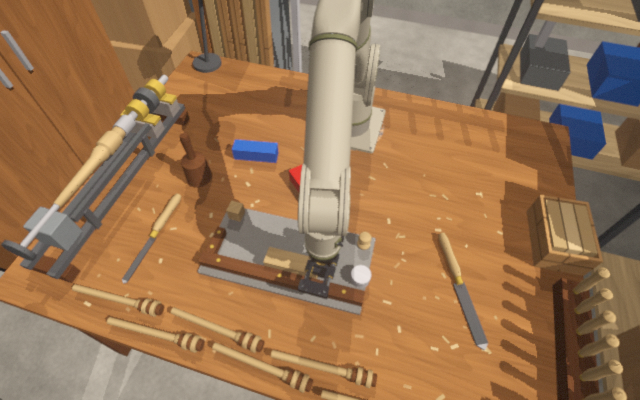

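The finger is at the blank's +y end, scene (315,280). The tin (361,275) and finial (365,240) are untouched. Next I push along the fence towards the stop.

```bash
python3 -m jog '[[-0.4,0,0,-0.016,1],[-0.6,0,0,0,1],[-0.8,0,0,0,1],[-0.8,0,0,0,1],[-0.8,0,0,0,1],[-0.8,0,0,0,1],[-0.8,0,0,0,1],[-0.8,0,0,0,1],[-0.8,0,0,0,1],[-0.4,0,0,0,1]]'
```

```text
time: 8.35
ee_pos: [0.6255, 0.0029, 0.0432]
eef_rot: [0.693, 0.72, -0.02, -0.015]
ft_force: [-0.4, 0.7, -1.3]
width: 0.0004
```

```bash
python3 -m jog '[[-0.6,0,0,0,1],[-0.8,0,0,0,1],[-0.8,0,0,0,1],[-0.8,0,0,0,1],[-0.8,0,0,0,1],[-0.8,0,0,0,1],[-0.6,0,0,0,1],[-0.5,0,0,0,1],[-0.4,0,0,0,1],[-0.2,0,0,0,1]]'; python3 - <<'E'
from h import *
snap('scene','scene5.png'); snap('side','side5.png')
E
```

```text
time: 9.35
ee_pos: [0.628, -0.0659, 0.0435]
eef_rot: [0.694, 0.72, -0.02, -0.015]
ft_force: [0.1, 1.2, -1.0]
width: 0.0002
```

About 1.2 cm to go, so I finish slowly until the force rises.

```bash
python3 -m jog '[[-0.2,0,0,0,1],[-0.2,0,0,0,1],[-0.2,0,0,0,1],[-0.2,0,0,0,1],[-0.2,0,0,0,1],[-0.15,0,0,0,1],[-0.15,0,0,0,1],[-0.15,0,0,0,1],[-0.15,0,0,0,1],[-0.15,0,0,0,1]]'
```

```text
time: 10.45
ee_pos: [0.6283, -0.0721, 0.0437]
eef_rot: [0.69, 0.723, -0.016, -0.02]
ft_force: [-1.4, 5.8, 0.4]
width: 0.0005
```

```bash
python3 -m jog '[[-0.15,0,0,0,1],[-0.15,0,0,0,1],[-0.15,0,0,0,1],[-0.15,0,0,0,1],[-0.15,0,0,0,1],[-0.15,0,0,0,1],[0,0,0,0,1],[0,0,0,0,1],[0,0,0,0,1],[0,0,0,0,1]]'; python3 - <<'E'
from h import *
snap('wrist','wrist6.png');c=snap('side','side6.png'); 
cv2.imwrite('pics/crop6.png',cv2.resize(c['pixels'][165:290,270:430],None,fx=4.6,fy=4.6,interpolation=cv2.INTER_CUBIC)[:,:,::-1])
E
```

```text
time: 11.45
ee_pos: [0.6282, -0.0719, 0.0438]
eef_rot: [0.687, 0.726, -0.014, -0.025]
ft_force: [0.8, 2.3, -0.3]
width: 0.0004
```

View pics/crop6.png

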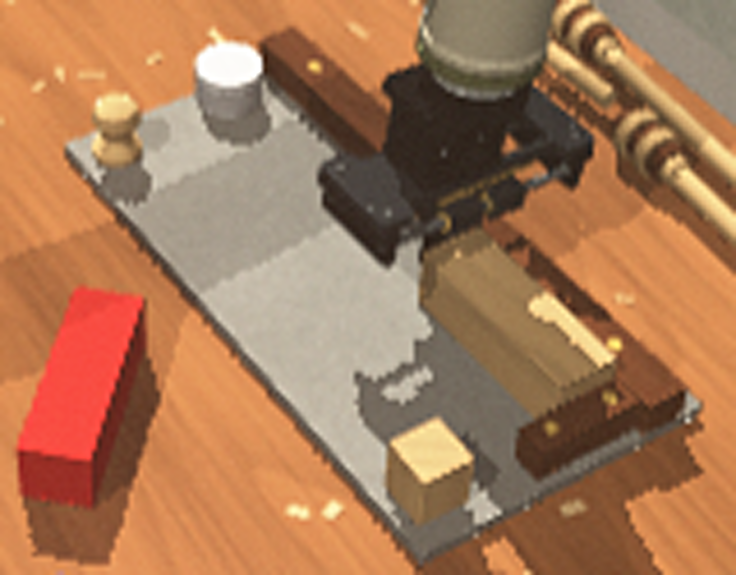

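The blank's end is against the stop: crop (613,375) meets the stop's inner top edge, and the force rose with no motion. To check squareness I'll press its near side to the fence again, then look from above.

```bash
python3 -m jog '[[1.3,0,0,0.02,1],[1.3,0,0,0,1],[0,-2.5,0,0,1],[0,-2.5,0,0,1],[0,-2.3,0,0,1],[0,0,0,0,1],[-3,0,0,0,1],[-3,0,0,0,1],[-3,0,0,0,1],[-2,0,0,0,1]]'
```

```text
time: 12.55
ee_pos: [0.5596, -0.1574, 0.048]
eef_rot: [0.691, 0.723, -0.013, -0.021]
ft_force: [0.0, 0.5, -0.8]
width: 0.0004
```

```bash
python3 -m jog '[[0,1,0,0,1],[0,0.8,0,0,1],[0,0.4,0,0,1],[0,0.3,0,0,1],[0,0.2,0,0,1],[0,0.15,0,0,1],[0,0.15,0,0,1],[0,0.15,0,0,1],[0,0.15,0,0,1],[0,0.15,0,0,1]]'
```

```text
time: 13.55
ee_pos: [0.5926, -0.1565, 0.0466]
eef_rot: [0.691, 0.723, -0.017, -0.025]
ft_force: [-9.2, 0.5, 9.3]
width: 0.0006
```

```bash
python3 -m jog '[[0,-0.8,0,0,1],[0,-1.5,0,0,1],[0,-0.5,0,0,1],[0,0,-3,0,1],[0,0,-4,0,1],[0,0,-4,0,1],[0,0,-4,0,1],[0,0,-4,0,1],[0,0,0,0,1],[0,0,0,0,1]]'; python3 -m jog '[[-3,1,0,0,1],[-3,1,0,0,1],[-3,1,0,0,1],[-2,1,0,0,1],[0,1,0,0,1],[0,0,0,0,1],[0,0,0,0,1],[0,0,0,0,1],[0,0,0,0,1],[0,0,0,0,1]]';python3 - <<'E'
from h import *
for n in('wrist','side','scene'):snap(n,n+'7.png')
E
```

```text
time: 14.55
ee_pos: [0.5741, -0.158, 0.2451]
eef_rot: [0.69, 0.723, -0.016, -0.024]
ft_force: [-0.4, 0.2, -1.1]
width: 0.0005
time: 15.55
ee_pos: [0.6285, -0.2658, 0.2326]
eef_rot: [0.688, 0.725, -0.017, -0.028]
ft_force: [-0.3, -0.8, 0.0]
width: 0.0008
```

View pics/wrist7.png

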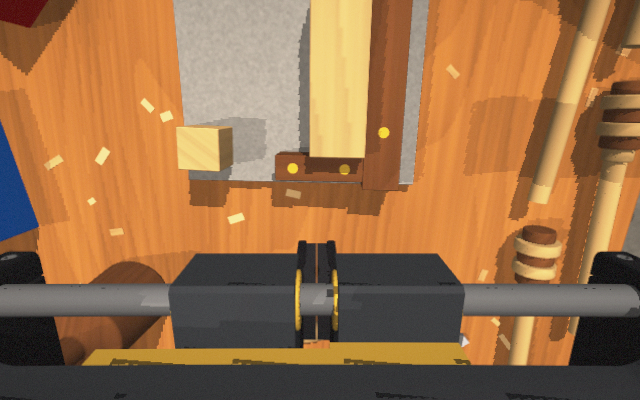

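```bash
python3 - <<'E'
from h import *
w=load('wrist7'); p=lambda q,z:cast(w,q,z).round(4)[:,:2].tolist()
hsv=cv2.cvtColor(w['pixels'],cv2.COLOR_RGB2HSV); m=((hsv[...,1]>60)&(hsv[...,0]<35)&(hsv[...,2]>150)).astype(np.uint8)
m[:,:300]=0;m[165:]=0;m[:,385:]=0
m=cv2.morphologyEx(m,cv2.MORPH_OPEN,np.ones((5,5)))
k=max(cv2.findContours(m,cv2.RETR_EXTERNAL,cv2.CHAIN_APPROX_NONE)[0],key=cv2.contourArea)[:,0]
print(cv2.approxPolyDP(k,4,True)[:,0].tolist())
rows=np.arange(5,145,5); L=[[k[k[:,1]==v,0].min(),v] for v in rows]; R=[[k[k[:,1]==v,0].max(),v] for v in rows]
for n,e in(('left',L),('right',R)):
    P=cast(w,e,.062); a,b=np.polyfit(P[:,1],P[:,0],1); print(n,'yaw',-a,'x@-.16',a*-.16+b)
cols=np.arange(315,360,3); P=cast(w,[[u,k[k[:,0]==u,1].max()] for u in cols],.062); a,b=np.polyfit(P[:,0],P[:,1],1);print('end yaw',a,'y@.63',a*.63+b)
print('stop inner top',p([[279,153],[306,153]],.042)); 
c=w['pixels'][100:195,260:430]; cv2.imwrite('pics/crop7.png',cv2.resize(c,None,fx=4.5,fy=4.5,interpolation=cv2.INTER_CUBIC)[:,:,::-1])
s=load('side7');g=s['pixels'][165:290,270:430]; d=np.abs(g.astype(int)-load('side0')['pixels'][165:290,270:430]).max(2)
cv2.imwrite('pics/crop8.png',cv2.resize(g,None,fx=4.6,fy=4.6,interpolation=cv2.INTER_CUBIC)[:,:,::-1])
E
```

```text
[[310, 0], [309, 155], [364, 157], [371, 0]]
left yaw 0.037248140901896445 x@-.16 0.6077540586600447
right yaw 0.04379807771952191 x@-.16 0.6570784413992231
end yaw 0.03100782234740448 y@.63 -0.2328369849599078
stop inner top [[0.5804, -0.2351], [0.6064, -0.2335]]
```

View pics/crop7.png

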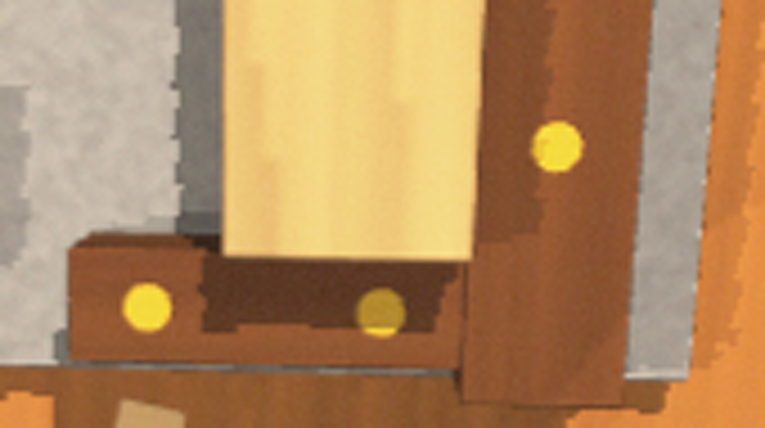

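View pics/crop8.png

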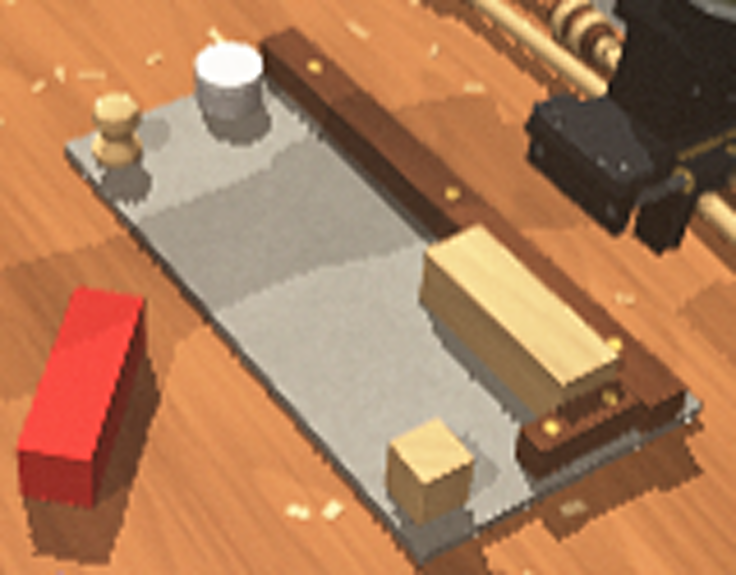

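The blank lies along the fence and against the stop, and the tin, finial and offcut are where they were. One finer check of the stop gap from edge profiles, plus a check that the loose things didn't move.

```bash
python3 - <<'E'
from h import *
w=load('wrist7'); g=cv2.cvtColor(w['pixels'],cv2.COLOR_RGB2GRAY).astype(float)
def edge(u0,u1,v0,v1,sgn):
    p=g[v0:v1,u0:u1].mean(1); d=sgn*np.diff(p); i=d.argmax(); print(p.round().tolist())
    a=d[max(i-1,0):i+2].clip(0); return v0+((np.arange(max(i-1,0),max(i-1,0)+len(a))*a).sum()/a.sum())+.5
vs=edge(280,296,148,160,1); vb=edge(312,330,148,164,-1)
a=cast(w,[[288,vs]],.042)[0]; b=cast(w,[[321,vb]],.062)[0]
print(vs,vb,a,b,'gap mm',1e3*(b[1]-(a[1]+.036*(b[0]-a[0]))))
d=np.abs(load('scene0')['pixels'].astype(int)-load('scene7')['pixels']).max(2)>40
for n,(u,v,q) in dict(tin=(361,275,12),finial=(365,240,10),skew=(462,290,25),gouge=(153,235,25),mallet=(196,165,22)).items(): print(n,d[v-q:v+q,u-q:u+q].mean().round(3))
E
```

```text
[184.0, 181.0, 170.0, 137.0, 85.0, 75.0, 73.0, 95.0, 97.0, 96.0, 95.0, 96.0]
[205.0, 205.0, 205.0, 205.0, 205.0, 204.0, 205.0, 204.0, 185.0, 103.0, 67.0, 64.0, 65.0, 64.0, 64.0, 64.0]
154.56382978723406 156.62641357027465 [ 0.58914627 -0.23608213  0.042     ] [ 0.62172336 -0.23345906  0.062     ] gap mm 1.4502958357858198
tin 0.0
finial 0.0
skew 0.0
gouge 0.264
mallet 0.355
```

The gap reads 1.4 mm ± 2 mm, which leaves it open. There is plenty of time, so I'll do one more gentle push on the end.

```bash
python3 -m jog '[[4,0,0,0,1],[4,0,0,0,1],[4,0,0,0,1],[4,0,0,0,1],[4,0,0,0,1],[2,0,0,0,1],[0,0,0,0,1],[0,0,2,0,1],[0,0,2,0,1],[0,0,0,0,1]]'
```

```text
time: 16.7
ee_pos: [0.6147, -0.0412, 0.1975]
eef_rot: [0.689, 0.724, -0.016, -0.025]
ft_force: [-0.2, -0.4, -0.3]
width: 0.0006
```

```bash
python3 -m jog '[[0,2,0,0,1],[0,0,0,0,1],[0,0,4,0,1],[0,0,4,0,1],[0,0,3.5,0,1],[0,0,2,0,1],[0,0,1,0,1],[0,0,0,0,1],[0,0,0,0,1],[0,0,0,0,1]]'
```

```text
time: 17.7
ee_pos: [0.6314, -0.0495, 0.0582]
eef_rot: [0.693, 0.72, -0.013, -0.019]
ft_force: [-0.2, -0.5, 0.5]
width: 0.0005
```

```bash
python3 -m jog '[[0,-0.2,1,0,1],[0,0,0.4,0,1],[-0.8,0,0,0,1],[-0.5,0,0,0,1],[-0.3,0,0,0,1],[-0.2,0,0,0,1],[-0.15,0,0,0,1],[-0.15,0,0,0,1],[-0.15,0,0,0,1],[-0.15,0,0,0,1]]'
```

```text
time: 18.7
ee_pos: [0.6312, -0.072, 0.046]
eef_rot: [0.693, 0.721, -0.011, -0.019]
ft_force: [-1.7, 5.0, 0.8]
width: 0.0007
```

```bash
python3 -m jog '[[-0.2,0,0,0,1],[-0.2,0,0,0,1],[-0.2,0,0,0,1],[-0.25,0,0,0,1],[-0.25,0,0,0,1],[-0.25,0,0,0,1],[-0.25,0,0,0,1],[-0.25,0,0,0,1],[-0.25,0,0,0,1],[-0.25,0,0,0,1]]'
```

```text
time: 19.7
ee_pos: [0.6309, -0.0717, 0.0462]
eef_rot: [0.685, 0.728, -0.004, -0.03]
ft_force: [-2.2, 7.3, 2.9]
width: 0.0004
```

It stops at the same place (-0.072) under 7 N, so the end is hard against the stop. I back off, lift and take a final check.

```bash
python3 -m jog '[[0.6,0,0,0,1],[1.2,0,0,0,1],[1,0,0,0,1],[0,0,-3,0,1],[0,0,-4,0,1],[0,0,-4,0,1],[0,0,-4,0,1],[0,0,-4,0,1],[0,0,0,0,1],[0,0,0,0,1]]'; python3 -m jog '[[-4,0,0,0.03,1],[-4,0,0,0,1],[-4,0,0,0,1],[-4,0,0,0,1],[-4,0,0,0,1],[0,0,0,0,1],[0,0,0,0,1],[0,0,0,0,1],[0,0,0,0,1],[0,0,0,0,1]]'; python3 - <<'E'
from h import *
w=snap('wrist','wrist9.png')
hsv=cv2.cvtColor(w['pixels'],cv2.COLOR_RGB2HSV); m=((hsv[...,1]>60)&(hsv[...,0]<35)&(hsv[...,2]>150)).astype(np.uint8)
m[:,:270]=0;m[190:]=0;m[:,385:]=0
m=cv2.morphologyEx(m,cv2.MORPH_OPEN,np.ones((5,5)))
k=max(cv2.findContours(m,cv2.RETR_EXTERNAL,cv2.CHAIN_APPROX_NONE)[0],key=cv2.contourArea)[:,0]
print(cv2.approxPolyDP(k,4,True)[:,0].tolist())
q=k[:,1].max(); rows=np.arange(5,q-12,5)
for n,f in(('left',np.min),('right',np.max)):
    P=cast(w,[[f(k[k[:,1]==v,0]),v] for v in rows],.062); a,b=np.polyfit(P[:,1],P[:,0],1); print(n,'yaw',-a,'x@-.16',a*-.16+b)
s=r.read_state();print(s['time'],s['ee_pos'],s['ft_force'])
a=w['pixels'][0:220,220:460]; cv2.imwrite('pics/crop9.png',cv2.resize(a,None,fx=2.6,fy=2.6,interpolation=cv2.INTER_CUBIC)[:,:,::-1])
E
```

```text
time: 20.7
ee_pos: [0.6378, -0.0431, 0.2435]
eef_rot: [0.684, 0.729, -0.005, -0.03]
ft_force: [0.3, 0.3, -1.0]
width: 0.0006
time: 21.7
ee_pos: [0.6447, -0.2407, 0.2262]
eef_rot: [0.692, 0.721, -0.008, -0.035]
ft_force: [1.6, -0.5, 0.7]
width: 0.0006
[[346, 5], [285, 7], [290, 189], [343, 189]]
left yaw 0.005472502527663718 x@-.16 0.6082846969544486
right yaw 0.04233286436581485 x@-.16 0.6569749322250679
21.75 [ 0.64485162 -0.24044239  0.2262328 ] [ 0.59566838 -0.39768139 -1.13995815]
```

The right edge is unchanged (yaw 0.042, x 0.657). The left edge reads oddly, probably a shadow in the mask, so I check its numbers.

```bash
python3 - <<'E'
from h import *
w=load('wrist9'); g=cv2.GaussianBlur(w['pixels'],(3,3),0).astype(int); sat=g[...,0]-g[...,2]
for v in range(10,190,15):
    e=np.diff(sat[v,265:315]); i=e.argmax()+265; f=np.diff(sat[v,320:365]); j=f.argmin()+320
    print(v,i,j,cast(w,[[i+.5,v],[j+.5,v]],.062)[:,:2].round(4).tolist(), sat[v,i-2:i+4].tolist())
E
```

```text
10 285 347 [[0.6049, -0.0886], [0.6544, -0.0872]] [25, 32, 58, 95, 116, 119]
25 285 346 [[0.6051, -0.0995], [0.6543, -0.098]] [25, 29, 48, 84, 112, 118]
40 285 346 [[0.6053, -0.1106], [0.6551, -0.109]] [26, 25, 39, 73, 106, 116]
55 285 346 [[0.6056, -0.122], [0.6558, -0.1203]] [26, 23, 33, 70, 106, 116]
70 286 345 [[0.6067, -0.1336], [0.6557, -0.1317]] [15, 23, 55, 96, 114, 116]
85 286 345 [[0.6069, -0.1454], [0.6565, -0.1435]] [17, 19, 41, 83, 112, 117]
100 286 345 [[0.6072, -0.1575], [0.6573, -0.1554]] [15, 16, 32, 72, 107, 116]
115 286 344 [[0.6075, -0.1698], [0.6572, -0.1677]] [16, 15, 30, 69, 105, 114]
130 287 344 [[0.6086, -0.1824], [0.658, -0.1801]] [15, 22, 51, 92, 115, 116]
145 287 344 [[0.6089, -0.1953], [0.6589, -0.1929]] [15, 19, 38, 77, 108, 118]
160 288 343 [[0.6101, -0.2084], [0.6588, -0.206]] [17, 29, 66, 105, 118, 117]
175 288 343 [[0.6105, -0.2219], [0.6597, -0.2193]] [13, 27, 66, 106, 119, 118]
```

Both edges have yaw 0.04 and the width is 50 mm, so the blank is parallel to the fence and unchanged since it was pressed there. Handing in.

```bash
python3 -c "
from bench import r; print(r.close_job())"
```

```text
the job is handed in; nothing more can be done
None
```

I pushed the blank with the jaws closed, first sideways until its long side met the fence, then along the fence to the stop at the -y end. I then pressed it once more against the fence and once more against the stop. The job was handed in at about 22 s with the robot clear above the board.

**Fence:** The blank would not move further under 9 N (16 N in the first press, slightly over the 13 N given as safe). The final view gives both long edges a yaw of about 0.04 rad, against 0.035–0.04 for the fence.

**Stop:** Both end pushes stopped at the same place (y = -0.072) under 6–7 N. The one camera estimate, taken before the last end push, gave a gap of 1.4 mm. That is within the 2 mm calibration error.

**Other things:**
- **Tin, finial and skew chisel:** their pixels did not change between the first scene picture and one taken after both presses.
- **Offcut:** it looked unmoved in the side crops.
- **Gouge and mallet:** their image patches did change. The tool never went near them, so I put it down to the arm and its shadow, but I did not confirm that.

**Checks that failed or disagreed:**
- The first left-edge reading in the final view disagreed (yaw 0.005). Re-measuring from the edge gradient gave 0.042.
- The final crop could not be viewed because the picture limit was reached, so the last check is numerical only.

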